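# Turn the specimen tray round in its latched case

### The arm

A 6-joint arm with a two-finger parallel gripper is mounted at the origin on the work surface; the furniture and walls round the work are solid. World frame = base frame: x ahead of the robot, y to its left, z up, the work surface at z = 0. Lengths are in m, angles in rad, forces in N, time in s.
With the tool pointing down it reaches from about 0.275 to 0.825 m from the base axis. Payload 4.9 kg.
Tool frame: the origin (TCP) lies midway between the tips of the shut fingers; the grasp point (between the pads) lies 19 mm behind it (grip_point_offset is the distance from the TCP to the grasp point, in m); z points along the fingers, y is the line along which they close (so a half turn about z gives the same grasp; the last joint's range is limited). The gripper opens to 85 mm and grips with 20 to 120 N. Pads are 22 mm wide; open, the fingers measure 114 mm over their backs; the gripper's body (76 mm by 85 mm) begins 54 mm behind the grasp point. The pads swing forward as they close: fully open they stand 13 mm farther back than shut.
Start: joints at [-1.454, 0.326, -0.193, 1.052, 0, 1.437], TCP at [0.137, -0.533, 0.231] pointing down, gripper open.
Joint ranges: [-2.65, 2.65], [-0.97, 1.79], [-1.3, 1.35], [-1.93, 2.1], [-1.47, 1.37], [-3.14, 3.14]. Speed limits (rad/s): [2.57, 2.57, 3.14, 3.14, 3.14, 3.14].

### API

Orientations are given as a rotation vector (axis times angle).
In Python, from cell import * gives the robot as it stands. Calls block until the motion is done:
- movep(position, orientation): joint-space move of the TCP to a pose.
- move_l(position, velocity=0.15, rot=None, until_force=None): straight line of the TCP; rot=None keeps the orientation; velocity is the mean speed in m/s. With until_force (N) it stops when the force on the tool has changed by that much, and returns True; else False.
- set_joints(angles): joint-space move.
- let_go() and grab(newtons=None): open the fingers fully, or close them until they stop; newtons is the grip in N (None keeps the last).
- sleep(seconds).
- ik(position, orientation): joint angles nearest the present ones, or None.
- get_state(): the state.
- grab_frame(name): name is "side" or "top"; returns a dict with "img" (420x560x3 uint8, red, green, blue), "fx", "fy", "cx", "cy" (pixels), "k1" (the pictures are not rectified: a ray, as slopes to the right and down, at radius r is drawn at 1 + k1 r^2 times it, then the intrinsics apply), "cam_to_world" (4x4, takes a point from camera to world coordinates). Camera axes: x right, y down, z forward; pixel columns grow to the right and rows downward; lengths in m; the calibration is good to about 2 mm. A picture is of the moment at which its call begins. There is no depth.
A pose or a line that the arm cannot do raises MotionError and nothing moves.
- sign_off(): hands the job in; it is judged then, once.
Trained networks look in the newest picture that a camera, given by its name, has taken for a name from the list of things; names that differ only in an ending like _2 or _b are one class to them, and where a whole thing is asked for, a point or a joint stands for the part that bears it (a point fixed in the world has none). Each returns a list of dicts, best first, with "score" (0 to 1); they miss things now and then, are a little off and sometimes report something else, mostly with a low value. They report only what shows in the picture. A call takes as long as a camera call.
- spot_in(camera, name): "centre" ([column, row] in pixels, amid what is visible of it).
- silhouettes(camera, name): "mask" (420x560 bool, what is visible of it) and "centre" ([column, row] in pixels, amid what is visible of it).
- tip_of(camera, name): "centre" ([column, row] in pixels: a listed point, or the origin of a listed thing).
The state is a dict: "clock": time; "q": joint angles; "joint_velocities": joint speeds; "tau": joint torques, N m; "position": TCP position; "eef_rot": TCP orientation; "contact_force": force on the tool from outside, world axes, zero at the start; "wrist_torque": the same for the moment, N m; "finger_gap": opening from 0.0 (shut) to 1.0 (fully open); "grasp_force": force on a finger pad.
Only numpy, scipy, OpenCV 4.12 (cv2) and the standard library are available. Lean on these libraries where they do the work, as an engineer would, in place of code of your own. Each camera call takes 0.05 s, during which the arm holds its last target. There are 200 camera calls.

### The job

The specimen tray in the grey case was put in back to front. Press the red thumb latch so the sprung lid pops open, lift the tray out by its black knob, turn it half a turn and set it gently back down in its recess, fully home, with its blue stripe on the hinge side, keeping it level all the while. Then push the lid down until the latch snaps and keeps it shut, and leave the things round the case where they are.

Things in the scene. Friction and masses are not known exactly. Their poses are not given: they have to be found in the camera images.
- case: Grey case fixed to the table, 180 (x) x 140 (y) mm, rim 50 mm high, walls 5 mm. Origin: centre of its underside. z up, +y towards the hinge side, -y towards the latch side, x along the hinge. Inner floor at z = 8 mm; on it a black liner frame leaves a recess 157 x 117 mm for the tray, its edge at z = 22 mm; above that the inside is 170 x 130 mm.
- lid (a joint): Lid angle (rad): 0 shut, about 0.01 latched, 1.85 fully open (standing, leaning outwards beyond the hinge side). Lid: 180 x 140 x 8 mm grey frame with a clear window, top at 58 mm when shut. A damped spring opens it fully in about 1 s and holds it open with little force. The last few mm of shutting take about 6 to 10 N down near the free edge, which pushes the latch nose aside and snaps under it.
- lid_hinge (a point): Middle of the lid's hinge axis, which runs along the case's x; 70 mm from the case's centre on the +y side and 54 mm up, at mid thickness of the lid.
- lid_edge (a point): Middle of the lid's free edge (latch side), 140 mm from the hinge axis, at mid thickness of the lid.
- latch (a joint): Angle of the red thumb latch (rad): 0 at rest, 0.3 pressed fully down. It rocks on a pivot 75 mm from the case's centre on the -y side, 25 mm up; a spring brings it back. Its nose, 30 mm wide, up to 73 mm above the table, reaches 10 mm in over the lid's edge. It lets the lid, which catches it with a small steel roller, go at about 0.15 to 0.25.
- button_top (a point): Where to press: centre of the latch's red thumb pad, 44 mm (along the case's x) x 36 mm, its top 46 mm above the table at rest, 105 mm from the case's centre on the -y side. Press straight down about 8 mm; it takes about 3 N to start, 5 N at the end.
- tray: White tray, loose, 0.15 to 0.35 kg, 150 (x) x 110 (y) x 12 mm, lower edges bevelled, two brown bone plates fixed near its x ends. Origin: centre of its underside, z up; +y points to its blue-striped edge. 3.5 mm play all round in the recess. Starts with the stripe at the latch side; belongs with its axes as the case's. Half diagonal 93 mm: shift it 50 mm to the latch side to turn clear of the lid.
- tray_grip (a point): Centre of the top of the tray's black grip, an upright eight-sided knob, 28 mm across its flats (two of them face the tray's x, two its y, four the diagonals), standing 26 mm above the tray's upper face at the tray's centre; this point is 38 mm above the tray's underside. Free beside it: 23 mm along x before the bone plates, 25 mm along y before the stripe, which is flat, and 30 mm diagonally.
- tray_blue (a point): Middle of the blue stripe (148 x 14 mm) on the tray's upper face, 46 mm from the tray's centre towards its +y.
- green_cap_jar: Bystander: clear jar with a green cap, 54 mm across, 104 mm high. Origin: centre of its underside.
- carapace: Bystander: small brown carapace, 148 x 182 x 87 mm. Origin: centre of its underside.
- tape: Bystander: pale green roll of tape lying flat, 67 mm across, 19 mm high. Origin: centre of its underside.
- glue: Bystander: white tube with a red cap, 104 x 29 x 23 mm, lying. Origin: centre of its underside.

How it is judged:
On the way, in this order (a step that is already met when the one before it is completed fails the run):
1. the thumb latch is pressed (value of joint latch above 0.08 rad), for 0.02 s.
2. the lid has popped open (value of joint lid above 1.5 rad), for 0.2 s.
3. the tray is lifted clear of the case (z of tray in the frame of case above 0.045 m), for 0.1 s.
4. the tray is back in its recess, fully home, blue stripe on the hinge side, the lid still open (z of tray in the frame of case below 0.011 m and angle between tray's own z axis and vertical below 0.04 rad and y of tray_blue in the frame of case above 0.04 m and value of joint lid above 1 rad), for 0.2 s.
At the end, for the whole second after the job is handed in: The lid is shut (below 0.03 rad) and the latch is back over it (below 0.05 rad) by itself; the tray lies at rest, level, fully down in its recess (underside less than 3 mm off the inner floor) with the blue stripe on the hinge side (stripe at least 40 mm from the case's centre that way) (value of joint lid below 0.03 rad and value of joint latch below 0.05 rad and z of tray in the frame of case below 0.011 m and angle between tray's own z axis and vertical below 0.04 rad and y of tray_blue in the frame of case above 0.04 m and linear speed of tray below 0.02 m/s); the robot touches nothing.
It fails at once if the tray is tipped by more than 30 degrees (angle between tray's own z axis and vertical above 0.52 rad).
It fails at once if the tray is dropped or flung (faster than 0.8 m/s) (linear speed of tray above 0.8 m/s).
It fails at once if a bystander is shifted by more than 30 mm (distance of any of green_cap_jar, carapace, tape, glue from where it was at the start of the episode above 0.03 m).
It also fails if it takes over 70 s, if anything falls off the work surface, if the arm or the gripper's body presses on something with over 40 N, if the wrist force passes 120 N, or if a joint passes its speed limit or range.

## Working session

There is one attempt and no reset: what is moved stays moved. The work goes in short steps, each a Python script; the robot and the scene stay as the last script left them, time stands still between calls to the robot, and variables do not carry over. Pictures are saved under pics/ and viewed, at most 10 in all, crops included, and the job is handed in when it is done.

```bash
mkdir -p pics; ls; cat > h.py <<'E'
from cell import *
import numpy as np, cv2
from scipy.spatial.transform import Rotation as R
from scipy.optimize import least_squares
def ray(f,px):
    d=np.array([(px[0]-f["cx"])/f["fx"],(px[1]-f["cy"])/f["fy"]]); u=d.copy()
    for _ in range(20): u=d/(1+f["k1"]*(u@u))
    T=np.array(f["cam_to_world"]); v=T[:3,:3]@np.array([u[0],u[1],1]); return T[:3,3],v/np.linalg.norm(v)
def at_z(f,px,z):
    o,v=ray(f,px); return o+v*(z-o[2])/v[2]
def tri(rs):
    A=sum(np.eye(3)-np.outer(v,v) for o,v in rs); b=sum((np.eye(3)-np.outer(v,v))@o for o,v in rs)
    p=np.linalg.solve(A,b); return p,[np.linalg.norm((np.eye(3)-np.outer(v,v))@(p-o)) for o,v in rs]
def proj(f,p):
    T=np.linalg.inv(np.array(f["cam_to_world"])); c=T[:3,:3]@np.asarray(p)+T[:3,3]; u=c[:2]/c[2]
    u=u*(1+f["k1"]*(u@u)); return np.array([u[0]*f["fx"]+f["cx"],u[1]*f["fy"]+f["cy"]])
def save(f,n): cv2.imwrite(f"pics/{n}.png",f["img"][:,:,::-1])
def down(yaw): # tool y axis at angle yaw in world xy, z down
    y=np.array([np.cos(yaw),np.sin(yaw),0]); z=np.array([0,0,-1.]); return R.from_matrix(np.c_[np.cross(y,z),y,z]).as_rotvec()
E
python3 - <<'E'
from h import *
F={n:grab_frame(n) for n in("side","top")}
for n in F: save(F[n],n+"0"); print(n,np.round(F[n]["cam_to_world"],3).tolist(),F[n]["fx"],F[n]["k1"])
for nm in ["case","lid_hinge","lid_edge","button_top","tray","tray_grip","tray_blue","green_cap_jar","carapace","tape","glue"]:
    r=[]
    for n in F:
        d=tip_of(n,nm); 
        print(nm,n,[(np.round(x["centre"],1).tolist(),round(x["score"],2)) for x in d[:2]])
        if d: r.append(ray(F[n],d[0]["centre"]))
    if len(r)==2: p,e=tri(r); print("   ",np.round(p,4),np.round(e,4))
s=get_state(); print({k:np.round(s[k],3).tolist() for k in s})
E
```

```text
pics
side [[-0.892, -0.269, 0.363, -0.017], [-0.451, 0.558, -0.696, 1.059], [-0.015, -0.785, -0.619, 0.959], [0.0, 0.0, 0.0, 1.0]] 508.9044617451468 0.00021939936092213932
top [[0.009, -0.999, 0.048, 0.447], [-1.0, -0.009, -0.005, 0.04], [0.005, -0.048, -0.999, 1.298], [0.0, 0.0, 0.0, 1.0]] 513.6938614206518 -0.012589219056377983
case side [([286.5, 212.0], 0.71)]
case top [([281.9, 193.3], 0.97)]
    [0.5366 0.0186 0.0117] [0.0011 0.0011]
lid_hinge side [([281.7, 214.8], 0.78)]
lid_hinge top []
lid_edge side [([293.3, 185.8], 0.69)]
lid_edge top [([309.8, 185.4], 0.8)]
    [ 0.5505 -0.0491  0.0593] [0.0018 0.0018]
button_top side [([358.6, 159.9], 0.57), ([290.9, 182.8], 0.51)]
button_top top [([324.2, 180.1], 0.89)]
    [ 0.4648 -0.098   0.1634] [0.0939 0.0939]
tray side [([292.3, 179.6], 0.21)]
tray top [([418.8, 173.4], 0.64)]
    [ 0.6474 -0.3428 -0.1301] [0.0488 0.0488]
tray_grip side [([207.9, 303.9], 0.51), ([279.8, 215.4], 0.2)]
tray_grip top []
tray_blue side []
tray_blue top []
green_cap_jar side [([290.6, 291.0], 0.6)]
green_cap_jar top [([175.4, 245.9], 0.59)]
    [ 0.3964  0.2834 -0.0033] [0.0051 0.0051]
carapace side [([205.6, 307.2], 0.84)]
carapace top [([128.9, 177.3], 0.79)]
    [ 0.5711  0.4097 -0.0219] [0.005 0.005]
tape side [([314.0, 151.1], 0.78)]
tape top [([418.2, 171.9], 0.94)]
    [ 0.598  -0.3212  0.0158] [0.006 0.006]
glue side [([355.6, 159.2], 0.44)]
glue top [([424.5, 228.8], 0.89), ([257.1, 199.5], 0.58)]
    [ 0.453  -0.3384  0.013 ] [0.0035 0.0035]
{'clock': 1.2, 'q': [-1.454, 0.326, -0.193, 1.052, 0.0, 1.437], 'joint_velocities': [-0.002, -0.001, 0.001, -0.001, 0.0, 0.001], 'tau': [-0.0, -44.333, 26.276, 0.001, -0.0, -0.0], 'position': [0.137, -0.533, 0.231], 'eef_rot': [-3.117, -0.393, -0.0], 'contact_force': [-0.137, -0.226, 0.359], 'wrist_torque': [0.042, -0.062, 0.014], 'grasp_force': 0.0, 'finger_gap': 0.998}
```

View pics/top0.png

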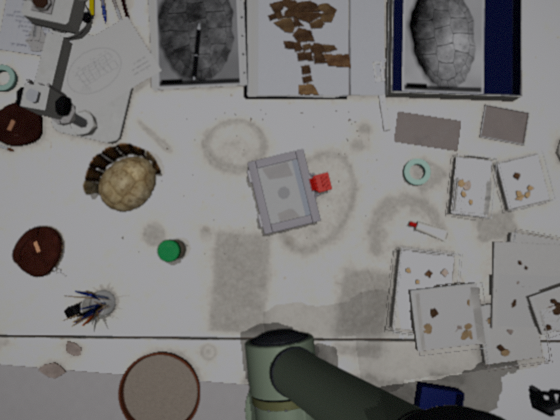

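View pics/side0.png

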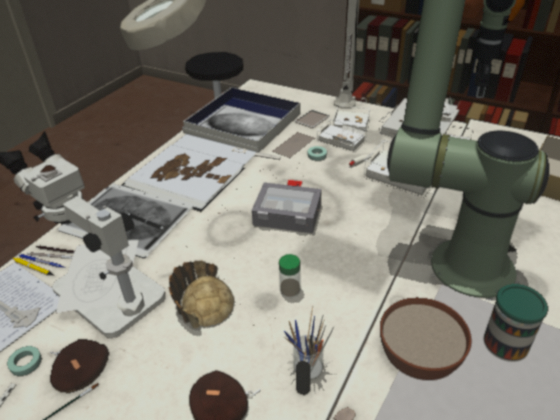

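The top view shows the case centred near (282,193) with its red latch pad at (320,182), facing world -y. The side view shows the case at (288,207), with the jar at (290,275), the carapace at (205,297), and the tape and glue all clear of it. Next I'll fit the case pose to the masks.

```bash
cat >> h.py <<'E'
def fit_case(F,M,x0):
    c=np.array([[sx*.09,sy*.07,z] for sx in(-1,1) for sy in(-1,1) for z in(0,.058)])
    def cost(x):
        P=R.from_euler("z",x[2]).apply(c)+[x[0],x[1],0]; s=0
        for n in F:
            h=cv2.convexHull(np.array([proj(F[n],p) for p in P],np.float32)); m=np.zeros((1680,2240),np.uint8)
            cv2.fillConvexPoly(m,np.round((h[:,0]+.5)*4).astype(int),1); b=M[n]
            s+=(m.astype(bool)^b).sum()/b.sum()
        return s
    from scipy.optimize import minimize
    r=minimize(cost,x0,method="Nelder-Mead",options=dict(initial_simplex=np.array(x0)+np.array([[0,0,0],[.01,0,0],[0,.01,0],[0,0,.08]]),xatol=1e-4,fatol=1e-5)); return r.x,r.fun
E
python3 - <<'E'
from h import *
F={n:grab_frame(n) for n in("side","top")};M={}
for n in F:
    m=np.zeros((420,560),bool)
    for k in("case","lid"):
        d=silhouettes(n,k)
        if d: m|=d[0]["mask"]; print(n,k,d[0]["score"],d[0]["mask"].sum(),d[0]["centre"])
    d=silhouettes(n,"latch"); 
    if d: print(n,"latch",d[0]["score"],d[0]["mask"].sum(),d[0]["centre"])
    if n=="top":
        hsv=cv2.cvtColor(F[n]["img"],cv2.COLOR_RGB2HSV); r=((hsv[...,0]<8)|(hsv[...,0]>172))&(hsv[...,1]>150)&(hsv[...,2]>80); r[:, :300]=0; r[:,345:]=0; r[:150]=0; r[215:]=0
        ys,xs=np.nonzero(r); print("red",xs.mean(),ys.mean(),cv2.minAreaRect(np.c_[xs,ys].astype(np.float32)))
        print(at_z(F[n],[xs.mean(),ys.mean()],.046))
    M[n]=cv2.resize(m.astype(np.uint8)*255,(2240,1680),interpolation=cv2.INTER_LINEAR)>127
    print(cv2.minAreaRect(np.argwhere(m)[:,::-1].astype(np.float32)))
print(fit_case(F,M,[.537,.018,.27]))
for n in F: print(fit_case({n:F[n]},M,[.537,.018,.27]))
E
```

```text
side case 0.88 2845 [287.5, 208.2]
side lid 0.75 1800 [289.2, 198.7]
side latch 0.43 86 [294.5, 184.0]
((286.47296142578125, 204.6621856689453), (66.91038513183594, 50.470489501953125), 9.462321281433105)
top case 0.62 4709 [285.1, 188.7]
top lid 0.76 4131 [283.0, 193.1]
top latch 0.64 357 [322.6, 182.8]
red 320.1643356643357 182.5979020979021 ((319.7647399902344, 183.05885314941406), (16.492422103881836, 18.432706832885742), 75.96376037597656)
[ 0.56040071 -0.07466384  0.046     ]
((290.7994384765625, 188.88101196289062), (74.7097396850586, 78.95648956298828), 75.67728424072266)
(array([0.53840408, 0.01619655, 0.25139347]), np.float64(0.17410373365429874))
(array([0.53749985, 0.01335907, 0.25157072]), np.float64(0.055905236471719556))
(array([0.53922765, 0.01664766, 0.25004213]), np.float64(0.10150993377483444))
```

```bash
cat >> h.py <<'E'
C=np.array([.5384,.0160,0]); YAW=.25
def W(p): return R.from_euler("z",YAW).apply(p)+C
E
python3 - <<'E'
from h import *
d=tip_of("top","lid_edge"); 
a=np.deg2rad(14)
best=None
for k in(0,np.pi):
    o=(R.from_euler("z",YAW)*R.from_rotvec([a,0,0])*R.from_euler("z",-YAW)*R.from_rotvec(down(YAW+k)))
    z=o.apply([0,0,1]); q=ik(W([0,-.111,.1]),o.as_rotvec())
    print(k,z,None if q is None else np.round(q,2))
    if q is not None and (best is None or abs(q[5])<abs(best[1][5])): best=(o.as_rotvec(),q)
o=best[0]
grab(20)
movep(W([0,-.125,.2]),o); movep(W([0,-.111,.07]),o)
f=grab_frame("top"); save(f,"top1"); 
print(move_l(W([0,-.111,.034]),velocity=.03,until_force=12)); s=get_state(); print(s["position"],s["contact_force"])
move_l(W([0,-.115,.07]),velocity=.1); move_l(W([0,-.2,.2]),velocity=.2)
sleep(.8)
f=grab_frame("top"); save(f,"top2"); s=grab_frame("side"); cv2.imwrite("pics/both.png",cv2.resize(np.hstack([f["img"][100:300,180:400],s["img"][100:300,180:400]])[:,:,::-1],None,fx=1.8,fy=1.8))
E
```

```text
0 [-0.05985243  0.23440113 -0.97029573] [-0.39  0.58 -0.17  0.97  0.19  0.91]
3.141592653589793 [-0.05985243  0.23440113 -0.97029573] [-0.39  0.58 -0.17  0.97  0.19 -2.23]
True
[ 0.56689402 -0.09360558  0.0355268 ] [-0.81408837 -1.21212357  5.22607379]
```

View pics/both.png

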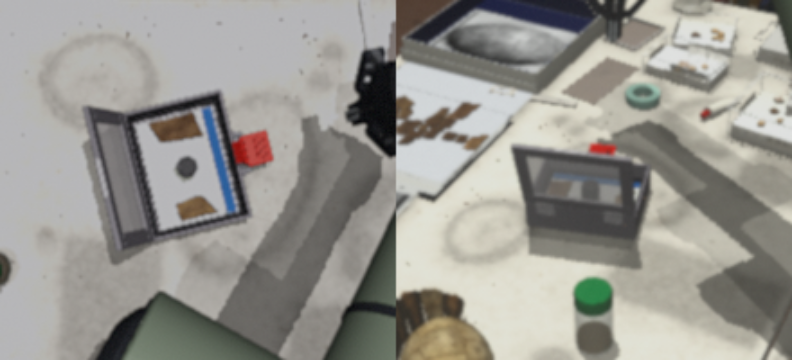

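The lid stands open on the left. The tray has its blue stripe at the latch side, around (300,188) in the full frame, and the knob is near (283,193). Next I'll measure the knob and tray from both views.

```bash
python3 - <<'E'
from h import *
F={n:grab_frame(n) for n in("side","top")}
for nm in ["tray_grip","tray_blue","lid_hinge","case"]:
    r=[]
    for n in F:
        d=tip_of(n,nm); print(nm,n,[(np.round(x["centre"],1).tolist(),round(x["score"],2)) for x in d[:2]])
        if d: r.append(ray(F[n],d[0]["centre"]))
    if len(r)==2: p,e=tri(r); print("   ",np.round(p,4),np.round(e,4), "case frame", R.from_euler("z",-YAW).apply(p-C).round(4))
f=F["top"]; d=silhouettes("top","tray")
if d:
    m=d[0]["mask"]; pts=np.argwhere(m)[:,::-1]; 
    w=np.array([at_z(f,p,.02)[:2] for p in pts]).astype(np.float32); (c,sz,an)=cv2.minAreaRect(w); print("tray",d[0]["score"],c,sz,an)
hsv=cv2.cvtColor(f["img"],cv2.COLOR_RGB2HSV); b=(abs(hsv[...,0].astype(int)-108)<12)&(hsv[...,1]>120); b[:150]=0;b[240:]=0;b[:,:240]=0;b[:,330:]=0
w=np.array([at_z(f,p,.02)[:2] for p in np.argwhere(b)[:,::-1]]).astype(np.float32); print("blue",cv2.minAreaRect(w), R.from_euler("z",-YAW).apply(np.r_[w.mean(0),0]-C))
E
```

```text
tray_grip side []
tray_grip top [([282.0, 189.3], 0.59)]
tray_blue side []
tray_blue top [([301.7, 189.1], 0.67)]
lid_hinge side [([281.5, 214.5], 0.92)]
lid_hinge top [([253.3, 198.8], 0.8)]
    [0.5179 0.0876 0.0593] [0.0006 0.0006] case frame [-0.0022  0.0745  0.0593]
case side [([286.4, 210.7], 0.63)]
case top []
tray 0.63 (0.5369353890419006, 0.016093432903289795) (0.15207159519195557, 0.11072055995464325) 14.391111373901367
blue ((0.5472676157951355, -0.029973097145557404), (0.14669013023376465, 0.01031743735074997), 14.415814399719238) [-0.00151502 -0.04663774  0.        ]
```

```bash
python3 - <<'E'
from h import *
T=np.array([.5370,.0160]); yw=.251
def go(z,yaw,l=False,v=.08,**k):
    p=[*T,z]; o=down(yaw)
    return move_l(p,velocity=v,rot=o,**k) if l else movep(p,o)
let_go()
c=[]
for b in(.25,-.25,.75,-.75):
    q=ik([*T,.15],down(yw+b*np.pi)); print(b,None if q is None else np.round(q,2))
go(.16,yw-np.pi/4)
# knob in both pictures: dark blobs where expected
for n in("top","side"): f=grab_frame(n)
print(go(.024,yw-np.pi/4,True,until_force=8), get_state()["position"])
grab(20); s=get_state(); print(s["finger_gap"],s["grasp_force"],s["position"],np.round(s["contact_force"],1))
let_go(); go(.09,yw-np.pi/4,True); go(.09,yw+np.pi/4)
print(go(.024,yw+np.pi/4,True,until_force=8)); 
grab(45); s=get_state(); print(s["finger_gap"],s["grasp_force"],s["position"],np.round(s["contact_force"],1),np.round(s["q"],2))
E
```

```text
0.25 [-0.11  0.37 -0.35  0.85  0.    0.43]
-0.25 [-0.11  0.37 -0.35  0.85  0.    2.  ]
0.75 [-0.11  0.37 -0.35  0.85  0.   -1.14]
-0.75 [-0.11  0.37 -0.35  0.85  0.   -2.71]
False [0.53738571 0.01594959 0.02443171]
0.32133635001251193 20.78012438141741 [0.5370985 0.0160334 0.0241364] [ 0.2 -0.8  2.8]
False
0.31621724175580546 45.35121934488416 [0.53725662 0.01585413 0.02440123] [-0.8 -0.9  5.1] [-0.11  0.53 -0.48  0.56 -0.    0.43]
```

```bash
python3 - <<'E'
from h import *
p=np.array(get_state()["position"]); 
move_l(p+[0,0,.006],velocity=.02); s=get_state(); print(np.round(s["contact_force"],1),np.round(s["wrist_torque"],2))
move_l(p+[0,0,.11],velocity=.08)
move_l(W([0,-.055,p[2]+.11]),velocity=.08)
s=get_state(); print(s["finger_gap"],s["grasp_force"],np.round(s["contact_force"],1),np.round(s["q"],2))
q=np.array(s["q"])
for k in range(4): q[5]-=np.pi/4; set_joints(q)
s=get_state(); print(s["finger_gap"],s["grasp_force"],np.round(s["contact_force"],1),np.round(s["wrist_torque"],2),np.round(s["q"],2),s["position"],s["clock"])
f=grab_frame("top"); g=grab_frame("side")
cv2.imwrite("pics/lift.png",cv2.resize(np.hstack([f["img"][100:300,180:400],g["img"][100:300,180:400]])[:,:,::-1],None,fx=1.8,fy=1.8))
for n,F in(("top",f),("side",g)):
    d=silhouettes(n,"tray"); print(n,[(x["score"],x["centre"],x["mask"].sum()) for x in d[:2]])
E
```

```text
[-0.4  0.5 -2.3] [ 0.    0.01 -0.03]
0.31130647168074804 44.65161717496812 [-0.1  0.2 -2.5] [-0.2   0.42 -0.33  0.83  0.    0.33]
0.3150856443457707 44.65138907544315 [ 0.3 -0.2 -2.5] [-0.03  0.07 -0.02] [-0.2   0.42 -0.33  0.83  0.   -2.81] [ 0.55173668 -0.03716891  0.13426347] 23.9917
top [(0.76, [284.3, 171.0], np.int64(259))]
side [(0.71, [290.0, 173.7], np.int64(1088))]
```

View pics/lift.png

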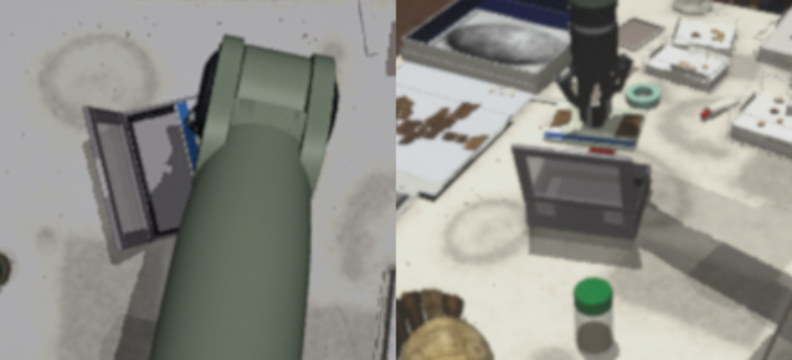

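The tray is held level. The blue stripe now faces the hinge side, at about (592,138) in the side half of the picture. Next I'll lower it gently, with force monitoring.

```bash
python3 - <<'E'
from h import *
T=np.array([.5377,.0160])
move_l([*T,.134],velocity=.08); move_l([*T,.045],velocity=.08)
hit=move_l([*T,.0235],velocity=.02,until_force=5)
s=get_state(); print(hit,s["position"],np.round(s["contact_force"],1),np.round(s["wrist_torque"],2),s["clock"])
E
```

```text
True [0.53745962 0.01602219 0.02441641] [-0.2 -0.4  4.6] [ 0.01  0.08 -0.  ] 27.25
```

```bash
python3 - <<'E'
from h import *
let_go(); p=np.array(get_state()["position"])
move_l([p[0],p[1],.10],velocity=.08); move_l([p[0],p[1],.29],velocity=.2)
grab(20)
o=down(YAW); q=ik(W([-.04,.16,.29]),o); print(np.round(q,2))
movep(W([-.04,.16,.29]),o)
f=grab_frame("top"); g=grab_frame("side")
cv2.imwrite("pics/home.png",cv2.resize(np.hstack([f["img"][100:300,180:400],g["img"][100:300,180:400]])[:,:,::-1],None,fx=1.8,fy=1.8))
for nm in("tray_blue","tray_grip"):
    d=tip_of("top",nm); print(nm,[(x["score"],x["centre"],R.from_euler("z",-YAW).apply(at_z(f,x["centre"],.02 if nm=="tray_blue" else .046)-C).round(4)) for x in d[:1]])
for t in np.linspace(1.95,0,8):
    q=ik(W([-.04,.07-.125*np.cos(t)+.02*np.sin(t),.054+.125*np.sin(t)]),o); print(round(t,2),None if q is None else np.round(q,2))
print(get_state()["clock"])
E
```

```text
[ 0.19  0.18 -0.24  1.15  0.    1.51]
tray_blue [(0.71, [255.3, 197.1], array([0.0039, 0.0697, 0.02  ]))]
tray_grip [(0.92, [282.1, 190.0], array([0.0034, 0.0015, 0.046 ]))]
1.95 [ 0.13  0.26 -0.45  0.86  0.    1.45]
1.67 [ 0.07  0.25 -0.44  0.88  0.    1.39]
1.39 [-0.    0.26 -0.43  0.88  0.    1.32]
1.11 [-0.07  0.28 -0.44  0.85  0.    1.25]
0.84 [-0.13  0.31 -0.45  0.81  0.    1.19]
0.56 [-0.18  0.35 -0.47  0.75  0.    1.14]
0.28 [-0.22  0.4  -0.49  0.68  0.    1.1 ]
0.0 [-0.23  0.46 -0.51  0.6   0.    1.09]
34.5333
```

View pics/home.png

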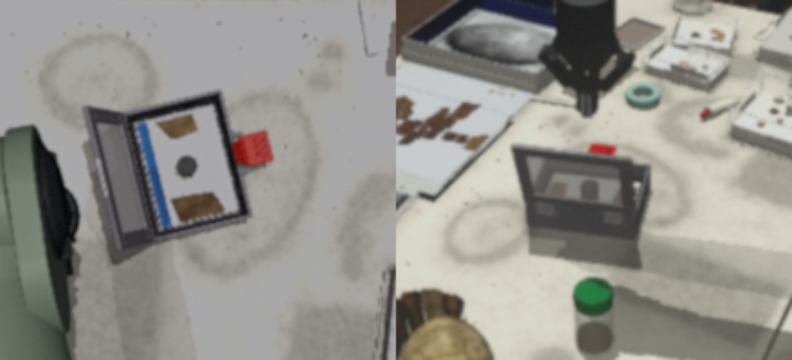

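The tray sits home with its blue stripe on the hinge side, near (264,198) in the full top frame. The gripper is behind the lid, ready to shut it.

```bash
python3 - <<'E'
from h import *
r=.125
def P(t,m=0): return W([-.04,.07-r*np.cos(t)+(.006+.011*np.sin(t)+m)*np.sin(t),.054+r*np.sin(t)+(.006+.011*np.sin(t)+m)*np.cos(t)])
p=P(1.85,.02); move_l([p[0],p[1],.22],velocity=.2); move_l(P(1.85,.02),velocity=.1)
for t in np.r_[np.linspace(1.7,.12,12)]:
    if move_l(P(t),velocity=.12,until_force=25): print("hit",t,get_state()["contact_force"]); break
s=get_state(); print(s["position"],np.round(s["contact_force"],1))
x=P(0); print(move_l([x[0],x[1],.051],velocity=.03,until_force=25)); s=get_state(); print(s["position"],np.round(s["contact_force"],1))
sleep(.2); move_l([x[0],x[1],.12],velocity=.1); move_l(W([-.04,-.1,.25]),velocity=.2); movep(W([0,-.3,.25]),down(YAW)); 
f=grab_frame("top"); g=grab_frame("side")
cv2.imwrite("pics/shut.png",cv2.resize(np.hstack([f["img"][100:300,180:400],g["img"][100:300,180:400]])[:,:,::-1],None,fx=1.8,fy=1.8)); print(get_state()["clock"])
E
```

```text
[ 0.5124485  -0.04527064  0.07639428] [-1.2  0.1  1.2]
False
[ 0.51371606 -0.04684759  0.05227677] [-4.4  2.2 16.7]
43.4167
```

View pics/shut.png

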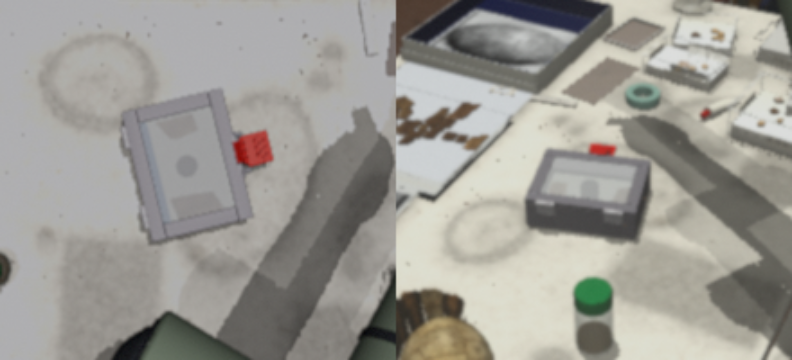

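The lid is shut and stays shut, with the latch pad at rest near (320,183) in the full frame. I'll compare this with the starting picture, then hand in.

```bash
python3 - <<'E'
from h import *
def red(im):
    h=cv2.cvtColor(im,cv2.COLOR_RGB2HSV); r=((h[...,0]<8)|(h[...,0]>172))&(h[...,1]>150)&(h[...,2]>80); ys,xs=np.nonzero(r[150:215,300:345]); return xs.mean()+300,ys.mean()+150,len(xs)
a=cv2.imread("pics/top0.png")[:,:,::-1]; b=grab_frame("top")["img"]
print(red(a),red(b)); d=np.abs(a.astype(int)-b)[145:240,305:335].mean(2); print(d.mean(),(d>40).sum())
d=np.abs(a.astype(int)-b)[145:240,243:335].mean(2); print(d.mean(),(d>40).sum())
if abs(red(a)[0]-red(b)[0])<.7: sign_off(); print("handed in")
E
```

```text
(np.float64(320.2013888888889), np.float64(182.62152777777777), 288) (np.float64(320.15492957746477), np.float64(182.64084507042253), 284)
18.045497076023395 0
18.01754385964912 0
the job is handed in; nothing more can be done
handed in
```

I've handed the job in, with no verdict shown: the tray is turned and home with its blue stripe on the hinge side, the lid is shut and latched, the surrounding things were not touched as far as the pictures show, and it took about 45 s.

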